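# Load a relay into the bench tester and latch its guard

## Robot

A 6-joint arm with a two-finger parallel gripper is mounted at the origin on a cart in front of the work surface, level with it; the furniture and walls round the work are solid. World frame = base frame: x ahead of the robot, y to its left, z up, the work surface at z = 0. Lengths are in mm, angles in rad, forces in N, time in s.
With the tool pointing down it reaches from about 325 to 900 mm from the base axis. Payload 6.1 kg.
Tool frame: the origin (TCP) lies at the very end of the fingers, on their centre line; the grasp point (between the pads) lies 19 mm behind it; z points along the fingers, y is the line along which they close (so a half turn about z gives the same grasp; the last joint's range is limited). The gripper opens to 85 mm and grips with 20 to 120 N. Pads are 22 mm wide; open, the fingers measure 114 mm over their backs; the gripper's body (76 mm by 85 mm) begins 54 mm behind the grasp point. The pads swing forward as they close: fully open they stand 13 mm farther back than shut.
Start: joints at [1.151, 0.22, 1.526, -0, 1.395, -0.126], TCP at [180.993, 598.212, 231.3] pointing down, gripper open.
Joint ranges: [-2.98, 2.98], [-0.91, 2.08], [0.09, 2.57], [-1.24, 4.39], [0.2, 2.65], [-2.68, 2.68]. Speed limits (rad/s): [2.57, 2.57, 3.01, 3.14, 3.14, 3.14].

## Interface

Orientations are given as a unit quaternion [x, y, z, w].
In Python, from rig import env gives the robot as it stands.
- The arm moves only by the shell command python3 -m inch 'ROWS' [OPENING] [FORCE]. ROWS is text: rows parted by semicolons, each of 4 numbers parted by spaces: the shift along the tool's x, y, z in mm, then the turn about the tool's z in degrees. In form: dx dy dz roll; .... A call has 1 to 20 rows; each row shifts and turns the commanded pose from where the row before left it, along the tool's axes as they then stand; what a row does not reach is not made up. A row lasts 1/8 s, in which the tool goes at most 62.5 mm and 10.7 degrees, less where a joint would pass 70% of its speed; a pose out of reach is approached as far as the arm can. A call with a gripper value outside its range is refused whole. OPENING is the closure in counts, from 0 (fully open) to 255 (shut), set as the call begins (- or left out, the last holds). The fingers move at their own pace and stop on an object; FORCE is the grip in N (left out, the last holds). Time passes only in rows, so rows that do not move let the fingers close. It gives the time, the measured TCP pose, the force, the opening and the grip force at its end, in the units of the state.
- env.state(): the state, without advancing time (a new reading comes with each control period).
- env.get_image(name): name is "scene" or "top"; returns the picture (384x512x3 uint8, red, green, blue); there is no depth.
- env.camera_info(name): a dict with "vfov" (degrees; the focal length in pixels is half the picture's height over the tangent of half this angle, whatever the lens; pixels are square), "cx", "cy" (the principal point, pixels), "cam_to_world" (4x4, takes a point from camera to world coordinates). Camera axes: x right, y down, z forward; pixel columns grow to the right and rows downward; lengths in mm; the calibration is good to about 2 mm. A picture is of the moment at which its call begins. camera_info takes no time and is no camera call.
- env.hand_in(): hands the job in; it is judged then, once.
The state is a dict: "time": time; "joint_pos": joint angles; "qd": joint speeds; "joint_efforts": joint torques, N m; "position": TCP position; "eef_rot": TCP orientation; "contact_force": force on the tool from outside, world axes, zero at the start; "moment": the same for the moment, N m; "gripper_width": finger opening in mm; "gripper_force": force on a finger pad.
Only numpy, scipy, OpenCV 4.12 (cv2) and the standard library are available. Lean on these libraries where they do the work, as an engineer would, in place of code of your own. Each camera call takes 0.05 s, during which the arm holds its last target. There are 200 camera calls.

## Task

Put the loose beige relay upright into the rectangular pocket of the bench tester so that it stands fully home on the pocket floor, and let go of it. Then push the tester's clear sliding guard shut over it until the spring latch clicks in behind the keeper and the guard stays shut by itself: push firmly through the springy resistance, but do not slam it or force it hard against its end stop. Leave the other things on the bench where they are.

Things in the scene. Friction and masses are not known exactly. Their poses are not given: they have to be found in the camera images.
- tester: Bench relay tester, fixed: grey box 170 (x) x 350 (y) x 40 mm high. Origin: underside, x mid, 165 mm from the +y end. x: away from the front panel (which faces -x); y: along its rails, guard open towards +y; z up. On the deck: black nest block centred at y -55, 72 x 84 x 18 mm; catch block at the -y end (about y -145, x +-65, top z 93), its latch pawl reaching to y -99 at z 88 to 106.
- guard: Clear cover in an aluminium frame, 150 (x) x 130 (y) mm, top at z 90 mm, inside 43 mm clear over the deck; 0.4 to 0.65 kg, about 1.5 N drag. Slides along tester y only. Origin: its middle, at deck height. Its y in the tester frame is +63 to +85 at the start (open), -65 +-9 latched (119 to 159 mm of travel). Not latched, the buffer springs push it back open by 24 mm or more.
- handle (a point): Middle of the guard's black handle: round bar, 12 mm diameter, 90 mm long along tester x, 45 mm to +y of the guard's origin, 115 mm over the bench, 22 mm clear under it. Push it to tester -y. In the last 27 mm springs and, from 18 mm, the latch resist, rising to 14 N; then the latch drops in, the push falls by 5 N or more for a moment, and 2 mm farther is the solid end stop.
- nest_floor (a point): Centre of the pocket floor, at (0, -55, 46) mm in the tester frame. Pocket 31 (x) x 55 (y) x 12 mm deep, rim at z 58, with a 3 mm lead-in chamfer. The catch block beyond it is clamped in slots: the point where the latch catches differs by up to 9 mm either way from unit to unit and is not reported.
- relay: Plug-in relay, beige cover on a black base: 52 (x) x 28 (y) x 31 mm high, about 0.06 kg, standing on the bench to the right of the tester. Origin: centre of its underside. In the nest its long x axis lies along tester y, either way round; seated it stands 19 mm proud of the rim. The guard passes over it only if it is fully seated.
- plug_white: Bystander: small white plug housing, 26 x 34 x 17 mm, loose on the bench near the tester's front right corner. Origin: underside centre.
- terminal_blue: Bystander: blue rail terminal block, 47 x 12 x 39 mm, standing loose on the bench beyond the relay, to the right. Origin: underside centre.
- tape_roll: Bystander: roll of black tape, 50 mm diameter, 19 mm high, loose on the bench left of the tester. Origin: underside centre.

How it is judged (in metres and radians):
On the way, in this order (a step that is already met when the one before it is completed fails the run):
1. the relay stands fully seated in the nest and is let go, the guard still open (z of relay in the frame of nest_floor below 0.003 m and horizontal distance between relay and nest_floor below 0.004 m and angle between relay's own z axis and vertical below 0.06 rad and angle between the x axis of relay and the y axis of tester, either way round below 0.12 rad and contact force between the fingers and relay below 0.1 N and y of guard in the frame of tester above 0.02 m), for 0.2 s.
2. the guard is pushed to the shut end of its travel, over the nest (y of guard in the frame of tester below -0.053 m), for 0.2 s.
At the end, for the whole second after the job is handed in: The relay stands on the pocket floor (within 3 mm in height, 4 mm sideways, upright, in line), and the released guard stays shut on its latch (its y in the tester frame below -53 mm; unlatched, the springs return it to -50 mm or more); all at rest (z of relay in the frame of nest_floor below 0.003 m and horizontal distance between relay and nest_floor below 0.004 m and angle between relay's own z axis and vertical below 0.06 rad and angle between the x axis of relay and the y axis of tester, either way round below 0.12 rad and y of guard in the frame of tester below -0.053 m and linear speed of guard below 0.01 m/s and linear speed of relay below 0.02 m/s); the robot touches nothing.
It fails at once if the guard is slammed or forced against its end stop with over 28 N (contact force between guard and tester above 28 N).
It fails at once if a bystander is moved by over 30 mm (distance of any of plug_white, terminal_blue, tape_roll from where it was at the start of the episode above 0.03 m).
It also fails if it takes over 58 s, if anything falls off the work surface, if the arm or the gripper's body presses on something with over 40 N, if the wrist force passes 120 N, or if a joint passes its speed limit or range.

## Working session

There is one attempt and no reset: what is moved stays moved. The work goes in short steps, Python scripts to look and compute and a shell command to move; the robot and the scene stay as the last step left them, time stands still between calls to the robot, and variables do not carry over. Pictures are saved under pics/ and viewed, at most 10 in all, crops included, and the job is handed in when it is done.

```bash
ls; mkdir -p pics
python3 - <<'E'
from rig import env
import cv2, numpy as np
np.set_printoptions(precision=4,suppress=True)
print(env.state())
for n in("scene","top"):
    i=env.get_image(n); cv2.imwrite(f"pics/{n}0.png",i[...,::-1]); print(env.camera_info(n))
E
```

```text
pics
{'time': 0.0, 'joint_pos': array([ 1.1509,  0.2212,  1.5276,  0.    ,  1.3947, -0.1261]), 'qd': array([ 0.0009,  0.0001, -0.0015, -0.0004,  0.0008,  0.0004]), 'joint_efforts': array([ -0.0004, -49.6887, -38.9391,  -0.0002,   0.0112,  -0.    ]), 'position': array([180.7309, 597.6689, 230.1915]), 'eef_rot': array([ 0.1464,  0.9892, -0.0009, -0.0003]), 'contact_force': array([-0.6681,  0.6843,  0.426 ]), 'moment': array([-0.0339,  0.0163,  0.0263]), 'gripper_force': 0.0, 'gripper_width': 85.56470639323466}
{'vfov': 56.96946782988703, 'cx': 251.21289668359356, 'cy': 188.5182429225483, 'cam_to_world': array([[   0.6542,   -0.406 ,    0.6381, -154.8642],
       [  -0.7563,   -0.3487,    0.5536, -533.2123],
       [  -0.0023,   -0.8447,   -0.5352,  617.0559],
       [   0.    ,    0.    ,    0.    ,    1.    ]])}
{'vfov': 49.07147032546864, 'cx': 255.41875319315713, 'cy': 193.08528056411498, 'cam_to_world': array([[   0.0267,   -0.9923,    0.1211,  332.9907],
       [  -0.9996,   -0.025 ,    0.0153,    1.5941],
       [  -0.0122,   -0.1214,   -0.9925, 1325.8157],
       [   0.    ,    0.    ,    0.    ,    1.    ]])}
```

View pics/top0.png

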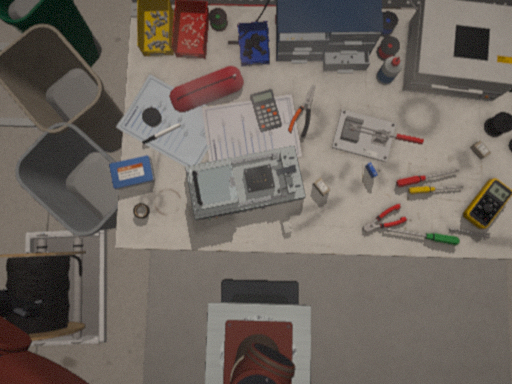

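View pics/scene0.png

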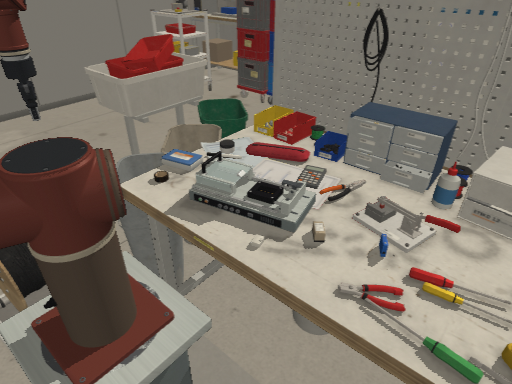

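The top view shows the tester at about (245,182), with the guard on its left, the nest near (258,178), the relay near (320,188), the white plug near (287,228) and the blue terminal near (372,170). I'll zoom in.

Run:
```python
import cv2
a=cv2.imread("pics/top0.png")[135:245,180:340]; b=cv2.imread("pics/scene0.png")[145:260,185:335]
cv2.imwrite("pics/topc.png",cv2.resize(a,None,fx=5,fy=5,interpolation=cv2.INTER_CUBIC))
cv2.imwrite("pics/scenec.png",cv2.resize(b,None,fx=5,fy=5,interpolation=cv2.INTER_CUBIC))
```

```text
(no output)
```

View pics/topc.png

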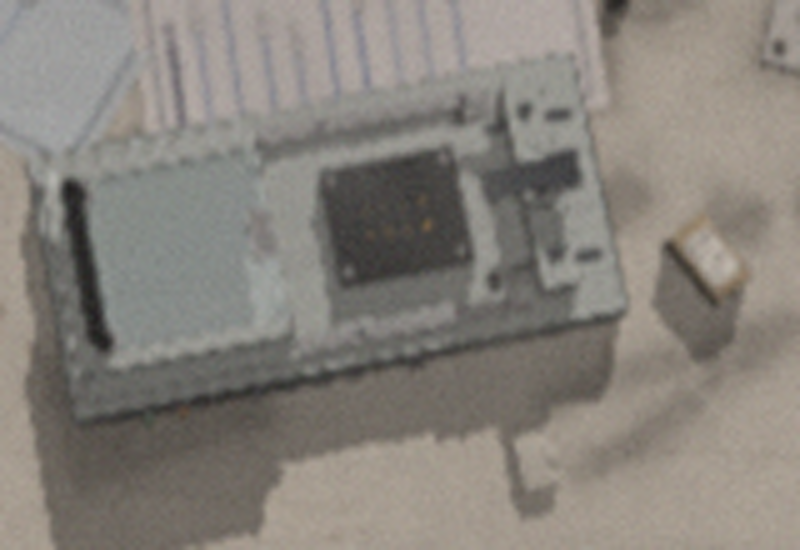

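View pics/scenec.png

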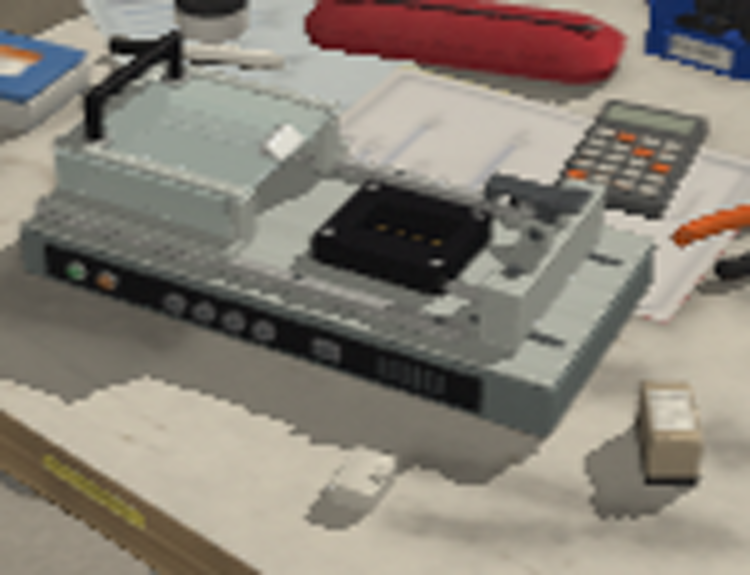

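The top crop shows nest corners at (318,172), (452,145), (472,260), (340,288) and relay top corners at (703,217), (748,270), (718,303), (668,240). The handle runs from (72,182) to (103,348). The scene crop confirms all three, so I'll fit poses using both cameras.

```bash
cat > h.py <<'E'
import numpy as np
from rig import env
def cam(n):
    i=env.camera_info(n); T=np.array(i["cam_to_world"]); return 192/np.tan(np.radians(i["vfov"]/2)),i["cx"],i["cy"],T
def proj(n,P):
    f,cx,cy,T=cam(n); q=(np.atleast_2d(P)-T[:3,3])@T[:3,:3]; return np.c_[cx+f*q[:,0]/q[:,2],cy+f*q[:,1]/q[:,2]]
def ray(n,uv,z):
    f,cx,cy,T=cam(n); uv=np.atleast_2d(uv)
    d=np.c_[(uv[:,0]-cx)/f,(uv[:,1]-cy)/f,np.ones(len(uv))]@T[:3,:3].T
    return T[:3,3]+d*((z-T[2,3])/d[:,2])[:,None]
def place(p,L):
    c,s=np.cos(p[2]),np.sin(p[2]); L=np.atleast_2d(np.array(L,float))
    return np.c_[p[0]+c*L[:,0]-s*L[:,1],p[1]+s*L[:,0]+c*L[:,1],L[:,2]]
E
cat > fit.py <<'E'
from h import *
from scipy.optimize import least_squares
t=lambda a:np.array(a)/5+[180-.4,135-.4]
s=lambda a:np.array(a)/5+[185-.4,145-.4]
def fit(L,top,sc,p0):
    for w in((1,0),(0,1),(1,1)):
        def r(p):
            o=[]
            if w[0]:o+=[proj("top",place(p,L))-t(top)]
            if w[1]:o+=[proj("scene",place(p,L))-s(sc)]
            return np.concatenate(o).ravel()
        q=least_squares(r,p0); print(w,np.round(q.x,3),"rms px",np.sqrt(np.mean(q.fun**2)).round(2))
    return q.x
# nest corners: local (x,y): back-left(+36,-13), back-right(+36,-97), front-right, front-left
p=fit([(36,-13,58),(36,-97,58),(-36,-97,58),(-36,-13,58)],[(318,172),(452,145),(472,260),(340,288)],[(372,182),(495,215),(448,290),(313,238)],[480,0,.15])
# relay corners in order tip, right, bottom, left in top crop; scene: back-left..., 
print(ray("top",t([(703,217),(748,270),(718,303),(668,240)]),31).round(1))
print(ray("scene",s([(643,382),(693,378),(700,432),(648,437)]),31).round(1))
h=ray("top",t([(72,182),(103,348)]),118); print("handle",h.round(1))
c,sn=np.cos(p[2]),np.sin(p[2])
d=h.mean(0)[:2]-p[:2]; print("handle in tester",c*d[0]+sn*d[1],-sn*d[0]+c*d[1])
print("nest",place(p,[(0,-55,46)]))
print("deck corner pred top crop",((proj("top",place(p,[(-85,165,40),(85,165,40),(85,-185,40),(-85,-185,40)]))-[179.6,134.6])*5).round())
E
python3 fit.py
```

```text
(1, 0) [5.2286e+02 6.6128e+01 2.1900e-01] rms px 0.25
(0, 1) [5.18841e+02 5.83600e+01 2.18000e-01] rms px 0.87
(1, 1) [5.22503e+02 6.34610e+01 2.19000e-01] rms px 1.0
[[ 543.3 -178.5   31. ]
 [ 510.7 -206.6   31. ]
 [ 489.6 -188.2   31. ]
 [ 528.3 -156.9   31. ]]
[[ 529.  -161.3   31. ]
 [ 549.7 -179.9   31. ]
 [ 512.1 -206.8   31. ]
 [ 491.  -188.5   31. ]]
handle [[540.7 201.1 118. ]
 [444.  178.9 118. ]]
handle in tester -1.9462799901453103 130.06057325543858
nest [[534.46050591   9.77664119  46.        ]]
deck corner pred top crop [[ 74. 425.]
 [ 27. 156.]
 [578.  49.]
 [634. 315.]]
```

Both cameras agree. The tester origin is at about (522,64) with yaw 0.219. The relay is at about (519,-183) with long axis yaw about 0.66. The handle is at tester y of about 130, which is inside its given range. I'm going above the relay and turning the fingers across its short side.

```bash
python3 -m inch '-27.5 -32.5 0 0;-27.5 -32.5 0 0;-27.5 -32.5 0 0;-27.5 -32.5 0 0;-27.5 -32.5 0 0;-27.5 -32.5 0 0;-27.5 -32.5 0 0;-27.5 -32.5 0 0;-27.5 -32.5 0 0;-27.5 -32.5 0 0;-27.5 -32.5 0 0;-27.5 -32.5 0 0;-27.5 -32.5 0 0;-27.5 -32.5 0 0;-27.5 -32.5 0 0;-27.5 -32.5 0 0;-27.5 -32.5 0 0;-27.5 -32.5 0 0;-27.5 -32.5 0 0;-27.5 -32.5 0 0' 0 30
python3 -m inch '0 0 10 10.4;0 0 10 10.4;0 0 10 10.4;0 0 10 10.4;0 0 10 10.4;0 0 10 10.4;0 0 10 10.4;0 0 10 10.4;0 0 10 10.4;0 0 0 10.4;0 0 0 10.4;0 0 0 10.4;0 0 0 0;0 0 0 0' 60
cat >> h.py <<'E'
def tool():
    from scipy.spatial.transform import Rotation as R
    s=env.state(); M=R.from_quat(s["eef_rot"]).as_matrix(); return s,np.array(s["position"]),M
def go(target,yaw=None):
    "print shift in tool axes to world target; roll deg to bring tool y line to yaw (apply shift first)"
    s,p,M=tool(); print("t",round(s["time"],2),"pos",p.round(1),"J",np.round(s["joint_pos"],2),"shift",(M.T@(np.array(target)-p)).round(1),
      "tool y yaw",np.degrees(np.arctan2(M[1,1],M[0,1])).round(2),"tilt",np.degrees(np.arccos(-M[2,2])).round(2),"w",round(s["gripper_width"],1))
    if yaw is not None: print("roll",np.round(-(np.degrees(yaw)-np.degrees(np.arctan2(M[1,1],M[0,1]))+90)%180-90,2) if 0 else np.round((-(np.degrees(yaw)-np.degrees(np.arctan2(M[1,1],M[0,1])))+90)%180-90,2))
E
python3 - <<'E'
from h import *
import cv2
go((519,-183,15),.66-np.pi/2)
a=env.get_image("scene")[190:270,270:370,::-1]; b=env.get_image("top")[150:230,280:380,::-1]
cv2.imwrite("pics/rel1.png",cv2.resize(np.hstack([a,b]),None,fx=4,fy=4,interpolation=cv2.INTER_CUBIC))
E
```

```text
time: 2.6
position: [519.4, -184.5, 230.8]
eef_rot: [0.146, 0.989, 0.0, -0.0]
contact_force: [-0.0, 0.4, 0.3]
gripper_width: 85.4
gripper_force: 0.0
time: 4.35
position: [519.0, -183.2, 141.1]
eef_rot: [0.944, 0.33, -0.0, -0.0]
contact_force: [-0.6, -0.1, -0.9]
gripper_width: 65.5
gripper_force: 0.0
t 4.35 pos [ 519.  -183.2  141.1] J [-0.48  0.13  1.81 -0.    1.21  0.42] shift [ 1.000e-01 -1.000e-01  1.261e+02] tool y yaw -51.44 tilt 0.03 w 65.5
roll 0.75
```

View pics/rel1.png

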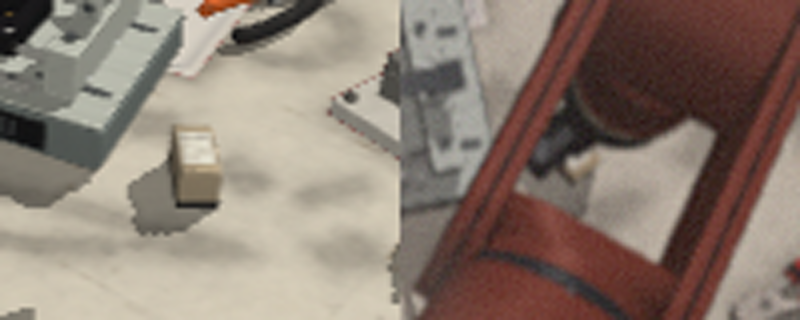

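The scene half shows the relay undisturbed below the gripper. In the top half, the black fingers sit beside the relay at about (560,160), partly hidden by the arm. The opening leaves ±18 mm of clearance, so I'm descending.

```bash
python3 -m inch '0 0 20 0.7;0 0 20 0;0 0 20 0;0 0 20 0;0 0 20 0;0 0 15 0;0 0 11 0;0 0 0 0;0 0 0 0' 60
python3 -m inch '0 0 0 0;0 0 0 0;0 0 0 0;0 0 0 0;0 0 0 0;0 0 0 0;0 0 0 0;0 0 0 0' 230 35
python3 - <<'E'
from h import *
import cv2
go((519,-183,15),.66-np.pi/2)
a=env.get_image("scene")[150:250,260:390,::-1]
cv2.imwrite("pics/rel2.png",cv2.resize(a,None,fx=6,fy=6,interpolation=cv2.INTER_CUBIC))
print((proj("scene",[(519,-183,15),(519,-183,31)])-[260,150])*6)
E
```

```text
time: 5.58
position: [519.8, -183.5, 16.0]
eef_rot: [0.946, 0.323, 0.0, 0.0]
contact_force: [-0.3, 0.6, 0.0]
gripper_width: 65.5
gripper_force: 0.0
time: 6.58
position: [519.8, -183.5, 16.0]
eef_rot: [0.946, 0.323, 0.0, 0.0]
contact_force: [-0.8, -0.1, 6.6]
gripper_width: 27.1
gripper_force: 36.3
t 6.58 pos [ 519.8 -183.5   16. ] J [-0.48  0.31  1.87 -0.    0.97  0.43] shift [-0.3 -0.9  1. ] tool y yaw -52.33 tilt 0.07 w 27.1
roll -0.14
[[345.32996974 484.43944365]
 [348.8828034  456.14456798]]
```

View pics/rel2.png

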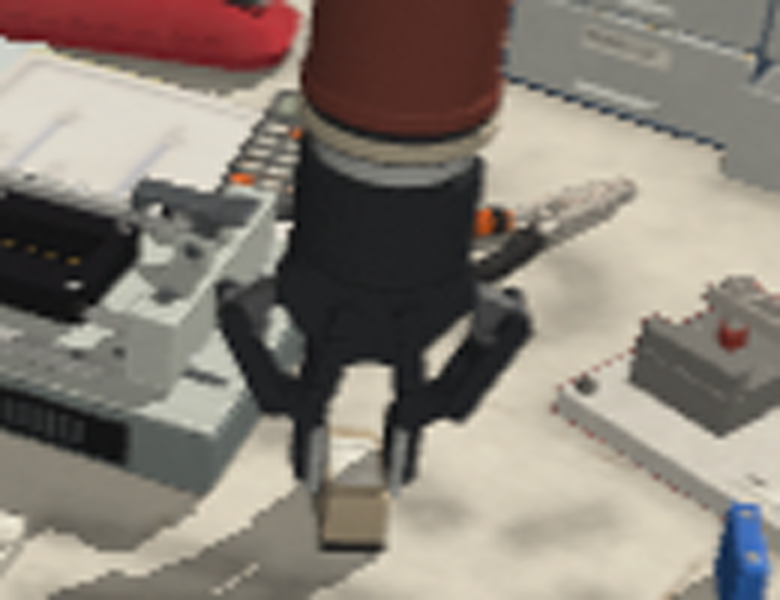

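The relay is gripped across its short side (opening 27.1), standing straight between the pads. Its near end face sits at crop (320–387, 487–550). I'll lift it, and meanwhile refine the nest pose from the saved pictures using the black block's silhouette.

```bash
python3 -m inch '0 0 -25 0;0 0 -25 0;0 0 -25 0;0 0 -25 0;0 0 -20 0;0 0 0 0'
cat > fit2.py <<'E'
from h import *
import cv2
from scipy.optimize import minimize
L=[(x,-55+y,z) for x in(-36,36) for y in(-42,42) for z in(40,58)]
S=8
def run(names,p0):
    D={}
    for n,(r0,r1,c0,c1) in dict(top=(155,200,235,285),scene=(170,215,235,295)).items():
        if n not in names: continue
        g=cv2.resize(cv2.cvtColor(cv2.imread(f"pics/{n}0.png"),cv2.COLOR_BGR2GRAY)[r0:r1,c0:c1],None,fx=S,fy=S,interpolation=cv2.INTER_CUBIC)
        D[n]=(cv2.GaussianBlur(g,(0,0),4).astype(float),r0,c0)
    def cost(p):
        c=0
        for n,(g,r0,c0) in D.items():
            uv=(proj(n,place(p,L))-[c0-.5,r0-.5])*S
            h=cv2.convexHull(uv.astype(np.float32)).round().astype(np.int32)
            m=cv2.fillConvexPoly(np.zeros(g.shape,np.uint8),h,1)
            k=np.ones((17,17),np.uint8); o=cv2.dilate(m,k)-m; i=m-cv2.erode(m,k)
            c+=g[i>0].mean()-g[o>0].mean()
        return c
    q=minimize(cost,p0,method="Nelder-Mead",options=dict(initial_simplex=[p0,np.add(p0,[6,0,0]),np.add(p0,[0,6,0]),np.add(p0,[0,0,.05])]))
    print(names,q.x.round(3),round(q.fun,1),"nest",place(q.x,[(0,-55,46)])[0].round(1))
for nn in(["top"],["scene"],["top","scene"]): run(nn,np.array([522,63,.219]))
# relay end face vs TCP at grasp: predicted crop px of near end face corners
p=(519.8,-183.5,.657)
for d in(-3,0,3): print(d,((proj("scene",place(p,[(-26+d,14,31),(-26+d,-14,31),(-26+d,14,0),(-26+d,-14,0)]))-[260-.5,150-.5])*6).round().tolist())
E
python3 fit2.py
```

```text
time: 7.38
position: [520.1, -183.7, 136.6]
eef_rot: [0.946, 0.323, 0.001, 0.001]
contact_force: [-0.6, 0.7, -1.2]
gripper_width: 27.5
gripper_force: 35.6
['top'] [5.22572e+02 6.62130e+01 2.42000e-01] -28.3 nest [535.8  12.8  46. ]
['scene'] [5.23694e+02 6.54110e+01 2.18000e-01] -62.0 nest [535.6  11.7  46. ]
['top', 'scene'] [5.23795e+02 6.57380e+01 2.24000e-01] -89.9 nest [536.   12.1  46. ]
-3 [[328.0, 500.0], [394.0, 502.0], [321.0, 555.0], [386.0, 557.0]]
0 [[327.0, 495.0], [393.0, 497.0], [321.0, 550.0], [385.0, 552.0]]
3 [[327.0, 491.0], [392.0, 493.0], [320.0, 546.0], [384.0, 548.0]]
```

Both cameras now agree to about 1 mm: nest centre (535.8, 12.1), yaw about 0.222. The relay is centred on the TCP to within about 1–2 mm. I'm carrying it over the nest.

```bash
python3 -m inch '0 0 -4 -9.3;0 0 -4 -9.3;0 0 -4 -9.3;0 0 -4 -9.3;0 0 -4 -9.3;0 0 -4 -9.3;0 0 -4 -9.3;18.8 5.9 0 0;18.8 5.9 0 0;18.8 5.9 0 0;18.8 5.9 0 0;18.8 5.9 0 0;18.8 5.9 0 0;18.8 5.9 0 0;18.8 5.9 0 0;18.8 5.9 0 0;18.8 5.9 0 0;0 0 0 0;0 0 0 0'
python3 - <<'E'
from h import *
go((535.8,12.1,82),.222)
E
```

```text
time: 9.75
position: [535.2, 13.2, 163.3]
eef_rot: [0.624, 0.781, -0.0, 0.0]
contact_force: [-0.1, 0.8, 0.0]
gripper_width: 27.1
gripper_force: 35.5
t 9.75 pos [535.2  13.2 163.3] J [-0.12  0.07  1.83 -0.    1.25 -0.35] shift [-1.2  0.3 81.3] tool y yaw 12.79 tilt 0.02 w 27.1
roll 0.07
```

```bash
python3 -m inch '-1.2 0.3 20 0;0 0 20 0;0 0 20 0;0 0 12 0;0 0 9 0;0 0 0 0;0 0 0 0'
python3 - <<'E'
from h import *
import cv2
go((535.8,12.1,62),.222)
a=env.get_image("scene")[150:225,215:315,::-1]
a=cv2.resize(a,None,fx=8,fy=8,interpolation=cv2.INTER_CUBIC)
p=(*tool()[1][:2],.222); z=tool()[1][2]-16
uv=lambda P:((proj("scene",P)-[214.5,149.5])*8).astype(int)
for q in uv(place(p,[(sx*14,sy*26,z+h) for sx in(-1,1) for sy in(-1,1) for h in(0,31)])): cv2.circle(a,tuple(map(int,q)),3,(0,0,255),-1)
n=(535.8,12.1,.222)
cv2.polylines(a,[uv(place(n,[(-15.5,-27.5,58),(15.5,-27.5,58),(15.5,27.5,58),(-15.5,27.5,58)]))],True,(0,255,0),1)
cv2.polylines(a,[uv(place(n,[(-36,-42,58),(36,-42,58),(36,42,58),(-36,42,58)]))],True,(255,255,0),1)
cv2.imwrite("pics/nest1.png",a)
E
```

```text
time: 10.62
position: [536.3, 12.0, 83.0]
eef_rot: [0.624, 0.781, 0.0, 0.0]
contact_force: [-0.4, -0.4, -0.5]
gripper_width: 27.2
gripper_force: 35.5
t 10.62 pos [536.3  12.   83. ] J [-0.12  0.17  1.88 -0.    1.09 -0.35] shift [ 0.2 -0.5 21. ] tool y yaw 12.77 tilt 0.07 w 27.2
roll 0.05
```

View pics/nest1.png

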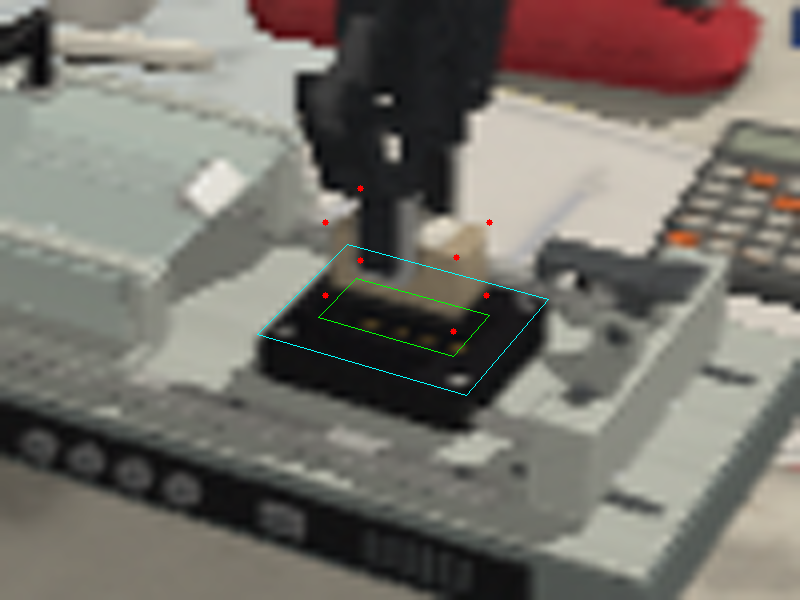

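The nest outline (cyan) fits the black block, and the relay's dots match its edges (right edge 488, corner about (455,260)) within about 2 mm. That's inside the lead-in, so I'm lowering gently.

```bash
python3 -m inch '0 -0.5 4 0;0 0 3 0;0 0 2 0;0 0 0 0'; python3 -m inch '0 0 2 0;0 0 2 0;0 0 0 0';  python3 -m inch '0 0 2 0;0 0 2 0;0 0 0 0'
```

```text
time: 11.18
position: [535.0, 12.0, 73.0]
eef_rot: [0.624, 0.781, -0.0, -0.0]
contact_force: [-0.5, -0.0, -1.4]
gripper_width: 27.2
gripper_force: 35.5
time: 11.55
position: [535.1, 12.0, 69.1]
eef_rot: [0.624, 0.781, -0.0, -0.0]
contact_force: [-0.3, 0.3, -0.4]
gripper_width: 27.5
gripper_force: 35.5
time: 11.92
position: [535.1, 12.0, 65.0]
eef_rot: [0.624, 0.781, -0.0, -0.0]
contact_force: [-0.4, -0.8, -1.1]
gripper_width: 26.9
gripper_force: 35.5
```

No contact force so far, and it is already below the rim level (underside about 49). The last 3–4 mm comes next, in small steps.

```bash
python3 -m inch '0 0 1 0;0 0 1 0;0 0 0 0';  python3 -m inch '0 0 1 0;0 0 0 0'; python3 -m inch '0 0 1 0;0 0 0 0'
```

```text
time: 12.3
position: [535.2, 12.0, 63.2]
eef_rot: [0.624, 0.781, -0.0, -0.0]
contact_force: [0.2, 0.4, -1.4]
gripper_width: 27.4
gripper_force: 35.5
time: 12.55
position: [535.2, 12.0, 62.2]
eef_rot: [0.624, 0.781, -0.0, -0.0]
contact_force: [0.8, -0.7, -0.1]
gripper_width: 27.6
gripper_force: 35.5
time: 12.8
position: [535.3, 12.0, 62.0]
eef_rot: [0.624, 0.781, -0.0, -0.0]
contact_force: [-3.0, -0.0, 6.1]
gripper_width: 26.7
gripper_force: 36.2
```

Contact is at z 62.0, exactly the seated height. Releasing and backing off straight up.

```bash
python3 -m inch '0 0 0 0;0 0 0 0;0 0 0 0;0 0 0 0;0 0 0 0' 110; python3 -m inch '0 0 -10 0;0 0 -20 0;0 0 -25 0;0 0 -25 0;0 0 -25 0;0 0 -20 0;0 0 0 0'
python3 - <<'E'
from h import *
import cv2
go((535.8,12.1,62),.222)
a=env.get_image("scene")[130:230,180:310,::-1]
a=cv2.resize(a,None,fx=6,fy=6,interpolation=cv2.INTER_CUBIC)
uv=lambda P:((proj("scene",P)-[179.5,129.5])*6).astype(int)
n=(535.8,12.1,.222)
for q in uv(place(n,[(sx*14,sy*26,h) for sx in(-1,1) for sy in(-1,1) for h in(58,77)])): cv2.circle(a,tuple(map(int,q)),2,(0,0,255),-1)
cv2.imwrite("pics/nest2.png",a)
T=(523.8,65.7,.222)
for y in(108,130): print(place(T,[(0,y,115)]))
for q in [(0,85+45,115),(-45,130,115),(45,130,115)]: print(uv(place(T,[q])))
E
```

```text
time: 13.42
position: [535.2, 12.0, 61.2]
eef_rot: [0.624, 0.781, -0.0, -0.0]
contact_force: [1.5, -0.2, 0.5]
gripper_width: 48.8
gripper_force: 0.0
time: 14.3
position: [536.8, 11.8, 188.9]
eef_rot: [0.624, 0.781, 0.001, 0.002]
contact_force: [-0.0, 0.3, -0.3]
gripper_width: 48.8
gripper_force: 0.0
t 14.3 pos [536.8  11.8 188.9] J [-0.12  0.04  1.81 -0.    1.29 -0.35] shift [  0.7  -1.4 126.9] tool y yaw 12.77 tilt 0.27 w 48.8
roll 0.05
[[500.02045414 171.04957617 115.        ]]
[[495.17647257 192.50967502 115.        ]]
[[190 172]]
[[140 209]]
[[238 137]]
```

View pics/nest2.png

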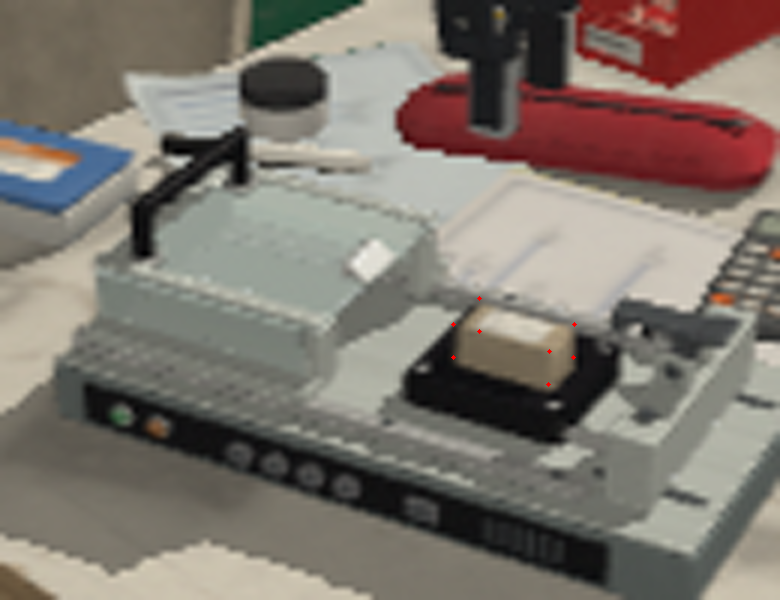

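The relay is seated: its top and rim corners line up with the predicted dots (453–575, 298–385). The guard is still open, with its handle from (142,203) to (240,140), where predicted. I'm shutting the fingers and going behind the handle.

```bash
python3 -m inch '23 -0.1 0 0;23 -0.1 0 0;23 -0.1 0 0;23 -0.1 0 0;23 -0.1 0 0;23 -0.1 0 0;23 -0.1 0 0;23 -0.1 0 0;23 -0.1 0 0;23 -0.1 0 0;0 0 0 0;0 0 0 0' 255 30
python3 - <<'E'
from h import *
T=(523.8,65.7,.222)
go(place(T,[(0,175,100)])[0],.222)
E
```

```text
time: 15.85
position: [483.1, 235.5, 185.4]
eef_rot: [0.624, 0.781, -0.001, -0.0]
contact_force: [0.4, 0.2, 0.2]
gripper_width: 0.5
gripper_force: 0.0
t 15.85 pos [483.1 235.5 185.4] J [ 0.31  0.05  1.8  -0.    1.29  0.08] shift [ 0.5  2.5 85.4] tool y yaw 12.78 tilt 0.09 w 0.5
roll 0.06
```

```bash
python3 -m inch '0 2.5 20 0;0 0 20 0;0 0 20 0;0 0 15 0;0 0 10 0;0 0 0 0;0 0 0 0'
python3 -m inch '-3 0 0 0;-4 0 0 0;-4 0 0 0;-4 0 0 0;-3 0 0 0;-3 0 0 0;0 0 0 0'
python3 -m inch '-2 0 0 0;-2 0 0 0;-2 0 0 0;-2 0 0 0;-2 0 0 0;-2 0 0 0;-2 0 0 0'
python3 -c "
from h import *
go(place((523.8,65.7,.222),[(0,147,100)])[0],.222)"
```

```text
time: 16.73
position: [486.5, 236.7, 102.0]
eef_rot: [0.624, 0.781, 0.0, 0.0]
contact_force: [-0.8, -0.4, 0.9]
gripper_width: 0.1
gripper_force: 0.0
time: 17.6
position: [490.6, 215.9, 101.3]
eef_rot: [0.624, 0.781, -0.0, -0.0]
contact_force: [-0.9, 0.2, 0.5]
gripper_width: 0.3
gripper_force: 0.0
time: 18.48
position: [493.6, 202.5, 101.3]
eef_rot: [0.624, 0.781, 0.0, -0.0]
contact_force: [-0.4, 1.5, 0.3]
gripper_width: 0.1
gripper_force: 0.8
t 18.48 pos [493.6 202.5 101.3] J [0.24 0.14 1.88 0.   1.12 0.02] shift [ 6.9 -0.7  1.3] tool y yaw 12.77 tilt 0.01 w 0.1
roll 0.05
```

Contact is at about 1.5 N, which is the drag. Pushing steadily, then slower.

```bash
python3 -m inch '-3 0 0 0;-4 0 0 0;-5 0 0 0;-5 0 0 0;-5 0 0 0;-5 0 0 0;-5 0 0 0;-5 0 0 0;-5 0 0 0;-5 0 0 0;-5 0 0 0;-5 0 0 0;-5 0 0 0;-5 0 0 0;-5 0 0 0;-5 0 0 0;-4 0 0 0;-4 0 0 0;-3 0 0 0;-2 0 0 0'
python3 -m inch '-2 0 0 0;-2 0 0 0;-2 0 0 0;-2 0 0 0'
cat > st.py <<'E'
from h import *
s,p,M=tool(); d=p[:2]-[523.8,65.7]; u=np.array([-np.sin(.222),np.cos(.222)])
print("TCP y",round(d@u,2),"F",round(float(s["contact_force"][:2]@u),2),"lat",round(float(d@[u[1],-u[0]]),2))
E
python3 st.py
```

```text
time: 20.98
position: [513.6, 114.5, 101.3]
eef_rot: [0.624, 0.781, -0.0, -0.0]
contact_force: [0.4, 1.3, 0.3]
gripper_width: -0.0
gripper_force: 0.8
time: 21.48
position: [515.3, 106.8, 101.3]
eef_rot: [0.624, 0.781, 0.0, 0.0]
contact_force: [-0.0, 2.1, -0.3]
gripper_width: 0.0
gripper_force: 0.8
TCP y 41.96 F 2.07 lat 0.79
```

```bash
for i in 1; do python3 -m inch '-1 0 0 0;-1 0 0 0;-1 0 0 0;-1 0 0 0;-1 0 0 0;-1 0 0 0';python3 st.py; python3 -m inch '-1 0 0 0;-1 0 0 0;-1 0 0 0;-1 0 0 0;-1 0 0 0;-1 0 0 0'; python3 st.py; python3 -m inch '-1 0 0 0;-1 0 0 0;-1 0 0 0;-1 0 0 0;-1 0 0 0;-1 0 0 0'; python3 st.py; done | grep -E 'TCP|time'
```

```text
time: 22.22
TCP y 35.99 F 1.07 lat 0.78
time: 22.98
TCP y 30.0 F 2.37 lat 0.79
time: 23.72
TCP y 24.08 F 2.39 lat 0.8
```

```bash
{ python3 -m inch '-1 0 0 0;-1 0 0 0;-1 0 0 0;-1 0 0 0';python3 st.py; python3 -m inch '-1 0 0 0;-1 0 0 0;-1 0 0 0;-1 0 0 0'; python3 st.py; python3 -m inch '-1 0 0 0;-1 0 0 0;-1 0 0 0;-1 0 0 0'; python3 st.py; } | grep -E 'TCP|time'
```

```text
time: 24.22
TCP y 20.13 F 2.73 lat 0.8
time: 24.72
TCP y 16.28 F 6.61 lat 0.79
time: 25.22
TCP y 13.96 F 10.75 lat 0.8
```

Resistance is rising, so I'll continue in short steps and watch for the drop.

```bash
{ python3 -m inch '-1 0 0 0;-1 0 0 0';python3 st.py; python3 -m inch '-1 0 0 0;-1 0 0 0'; python3 st.py;  } | grep -E 'TCP|time'
```

```text
time: 25.48
TCP y 12.09 F 12.52 lat 0.77
time: 25.72
TCP y 10.21 F 12.37 lat 0.82
```

```bash
{ python3 -m inch '-1 0 0 0';python3 st.py; python3 -m inch '-1 0 0 0'; python3 st.py; python3 -m inch '-1 0 0 0'; python3 st.py; } | grep -E 'TCP|time'
```

```text
time: 25.85
TCP y 9.3 F 13.55 lat 0.78
time: 25.98
TCP y 8.39 F 14.01 lat 0.83
time: 26.1
TCP y 7.43 F 13.83 lat 0.8
```

```bash
{ python3 -m inch '-1 0 0 0';python3 st.py; python3 -m inch '-1 0 0 0'; python3 st.py; } | grep -E 'TCP|time'
```

```text
time: 26.22
TCP y 6.51 F 14.37 lat 0.81
time: 26.35
TCP y 5.55 F 14.44 lat 0.82
```

```bash
{ python3 -m inch '-1 0 0 0';python3 st.py; python3 -m inch '-1 0 0 0'; python3 st.py; } | grep -E 'TCP|time'
```

```text
time: 26.48
TCP y 4.56 F 13.57 lat 0.81
time: 26.6
TCP y 3.32 F 12.52 lat 0.76
```

```bash
{ python3 -m inch '-1 0 0 0';python3 st.py; } | grep -E 'TCP|time'
```

```text
time: 26.72
TCP y 1.91 F 10.18 lat 0.83
```

```bash
{ python3 -m inch '-0.5 0 0 0';python3 st.py; } | grep -E 'TCP|time'
```

```text
time: 26.85
TCP y 1.19 F 9.68 lat 0.82
```

```bash
{ python3 -m inch '-0.5 0 0 0';python3 st.py;python3 -m inch '-0.5 0 0 0';python3 st.py; } | grep -E 'TCP|time'
```

```text
time: 26.98
TCP y 0.67 F 9.58 lat 0.81
time: 27.1
TCP y 0.22 F 10.66 lat 0.8
```

```bash
{ python3 -m inch '-0.5 0 0 0';python3 st.py;python3 -m inch '-0.5 0 0 0';python3 st.py; } | grep -E 'TCP|time'
```

```text
time: 27.22
TCP y -0.31 F 10.42 lat 0.84
time: 27.35
TCP y -0.78 F 11.45 lat 0.81
```

```bash
{ python3 -m inch '-0.5 0 0 0';python3 st.py;python3 -m inch '-0.5 0 0 0';python3 st.py; } | grep -E 'TCP|time'
```

```text
time: 27.48
TCP y -1.26 F 10.56 lat 0.82
time: 27.6
TCP y -1.84 F 9.54 lat 0.83
```

```bash
{ python3 -m inch '-0.5 0 0 0';python3 st.py;python3 -m inch '-0.5 0 0 0';python3 st.py; } | grep -E 'TCP|time'
```

```text
time: 27.72
TCP y -2.5 F 9.36 lat 0.82
time: 27.85
TCP y -3.51 F 5.1 lat 0.82
```

```bash
{ python3 -m inch '-0.5 0 0 0';python3 st.py;python3 -m inch '-0.5 0 0 0';python3 st.py; } | grep -E 'TCP|time'
```

```text
time: 27.98
TCP y -3.91 F 8.49 lat 0.82
time: 28.1
TCP y -4.35 F 8.47 lat 0.84
```

The force dropped clearly to 5.1 N at TCP y of -3.5 and then rose again, which fits the click. One more small push, then I'll back off slowly and check whether the guard follows.

```bash
{ python3 -m inch '-0.5 0 0 0';python3 st.py;python3 -m inch '-0.5 0 0 0';python3 st.py; python3 -m inch '1 0 0 0;1 0 0 0';python3 st.py; python3 -m inch '1 0 0 0;1 0 0 0';python3 st.py;python3 -m inch '1 0 0 0;1 0 0 0;0 0 0 0';python3 st.py;} | grep -E 'TCP|time'
```

```text
time: 28.22
TCP y -4.82 F 7.72 lat 0.83
time: 28.35
TCP y -5.3 F 8.48 lat 0.84
time: 28.6
TCP y -4.03 F 5.07 lat 0.83
time: 28.85
TCP y -2.59 F 2.42 lat 0.81
time: 29.22
TCP y -0.71 F 0.61 lat 0.64
```

The force fell to zero within 3 mm while backing off, so the guard is being held. I'm withdrawing and taking a final look.

```bash
python3 -m inch '3 0 0 0;5 0 0 0;8 0 0 0;10 0 0 0;10 0 0 0;0 0 -15 0;0 0 -25 0;0 0 -30 0;0 0 -30 0;0 0 0 0;0 0 0 0;0 0 0 0;0 0 0 0'
python3 - <<'E'
from h import *
import cv2
a=env.get_image("scene")[130:230,180:310,::-1]
a=cv2.resize(a,None,fx=6,fy=6,interpolation=cv2.INTER_CUBIC)
uv=lambda P:((proj("scene",P)-[179.5,129.5])*6).astype(int)
for y,c in((-20,(0,0,255)),(-5,(0,255,255))):
  for x in(-45,45): cv2.circle(a,tuple(map(int,uv(place((523.8,65.7,.222),[(x,y,115)]))[0])),3,c,-1)
cv2.imwrite("pics/end.png",a)
E
```

```text
time: 30.85
position: [516.1, 100.5, 200.2]
eef_rot: [0.624, 0.781, -0.001, -0.001]
contact_force: [0.5, -0.5, -0.2]
gripper_width: -0.1
gripper_force: 0.0
```

View pics/end.png

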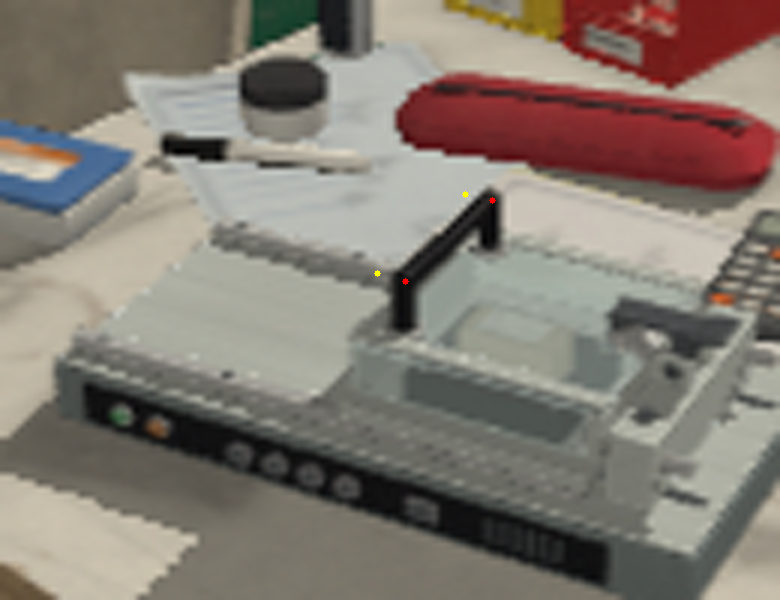

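The handle sits on the red dots ((405,281) and (492,200), guard y of about -65), not the yellow unlatched ones. The relay stands under the clear cover and the arm is clear of everything, so I'm handing in.

```bash
python3 -c "
from rig import env
print(env.hand_in())"
```

```text
the job is handed in; nothing more can be done
None
```

The relay is seated in the nest and released, and the guard is pushed shut and stays shut on its latch by itself; the job was handed in at about 31 s, and the judge returned no result.

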